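Vent the glaze spray gun and draw its needle spindle

TASK

The glaze spray gun lies on its side in its cleaning cradle: squeeze its trigger fully towards the pistol grip to vent it, and let it spring right back. Then take the needle spindle by its round knob and draw it straight out of the back of the gun, in line with its bore and without forcing it sideways, until about 40 mm of bare rod shows between the gun and the knob. Finish while holding the knob still there, with the rod still in its bore, and leave the bowl, the glaze jar and the brush where they are.

Things in the scene. Friction and masses are not known exactly. Their poses are not given: they have to be found in the camera images.
- gun: Bare-metal spray gun on its side, fixed in a cradle. Origin: on the work surface under the bore axis, 50 mm ahead of the gun's back face. x: along the bore, out of the BACK of the gun (the way the spindle is pulled); y: from the barrel down the pistol grip; z up. Bore axis level, 75 mm above the surface. Barrel 32 mm round, x = -45 to 50 mm; spray head ahead of it to x = -110 mm.
- cradle (a point): Black forked cradle under the barrel, on a dark steel base plate 150 x 62 mm, 12 mm high; this point is on the plate's top centre, at gun x = -22, y = 0 mm. Forks 50 mm wide across the barrel, 82 mm high, at gun x = 23 to 37 mm and -79 to -65 mm. Nothing but the table lies under the pistol grip, the trigger's free end or the drawn-out knob.
- grip_mid (a point): Middle of the fixed pistol grip: a level bar 26 mm wide (x of the gun) by 26 mm high, 75 mm above the surface, running along the gun's y from y = 14 to 114 mm (brass hose fitting beyond). This point is at gun x = 1, y = 65, z = 75 mm; the grip's back face is at x = 14 mm.
- trigger (a joint): Trigger angle: 0 at rest, 0.34 rad at its stop, fully squeezed. Sprung: it needs about 4 N at trigger_pad to start and 9 N to hold at the stop, and returns by itself. Pivot (upright axis) at gun x = -42, y = 12 mm; it swings level, towards gun +x, to the pistol grip.
- trigger_pad (a point): On the trigger's front face (away from the grip), 53 mm from its pivot, 75 mm up; at rest at gun x = -46, y = 65 mm. The trigger is a steel bar 8 mm thick, 18 mm high, 76 mm long, beside the pistol grip and parallel to it, with a 12 mm round free end. At rest the trigger's front and the grip's back are 60 mm apart here; at the stop about 42 mm.
- bore_mouth (a point): Centre of the bore's mouth in the back face of the gun, at gun x = 50, y = 0, z = 75 mm. Axes as the gun's: x points straight out along the bore. Bore 11 mm wide, 90 mm deep, blind.
- spindle: Loose steel needle spindle, 0.06 to 0.13 kg, lying in the bore: rod 10 mm in diameter, 85 mm long, with a round knob 24 mm in diameter, 34 mm long on its outer end. Origin: on the axis at the shoulder where rod meets knob. x: along the rod, away from the gun. Its distance from bore_mouth along x is the bare rod that shows: 2 to 8 mm at the start, about 40 mm wanted.
- knob_mid (a point): Point on the axis in the knob, 18 mm outwards of the shoulder: where to pinch the knob from above, across its 24 mm diameter.
- bowl: Bystander: white porcelain bowl, 104 mm wide, 48 mm high; origin at the centre of its underside.
- glaze_jar: Bystander: small jar with a screw cap, 60 mm wide, 70 mm high; origin at the centre of its underside.
- brush: Bystander: a brush lying on the surface; origin under its middle.
Things that resemble listed ones, but are neither listed nor needed, are in the scene too. Several things have the shape of the gun; the one meant has the colours described above.

How it is judged:
By the outcome, as a careful person would: the job done as asked, in the order asked, and still so for the second after the job is handed in, while the arm keeps its last pose, push and grip.
It also fails if it takes over 45 s, if anything falls off the work surface, if the arm or the gripper's body presses on something with over 40 N, if the wrist force passes 120 N, or if a joint passes its speed limit or range.

ROBOT

A 6-joint arm with a two-finger parallel gripper is mounted at the origin on the work surface. World frame = base frame: x ahead of the robot, y to its left, z up, the work surface at z = 0. Lengths are in m, angles in rad, forces in N, time in s.
With the tool pointing down it reaches from about 0.275 to 0.825 m from the base axis. Payload 4.9 kg.
Tool frame: the origin (TCP) lies on the centre line of the jaws, within the pads' length; the fingertips stand 14 mm ahead of it and the grasp point (between the pads) lies 5 mm behind it; z points along the fingers, y is the line along which they close (so a half turn about z gives the same grasp; the last joint's range is limited). The gripper opens to 85 mm and grips with 20 to 120 N. Pads are 22 mm wide; open, the fingers measure 114 mm over their backs; the gripper's body (76 mm by 85 mm) begins 54 mm behind the grasp point. The pads swing forward as they close: fully open they stand 13 mm farther back than shut.
Start: joints at [0.986, 0.326, -0.193, 1.052, 0, 1.437], TCP at [0.24, 0.495, 0.245] pointing down, gripper open.
Joint ranges: [-2.65, 2.65], [-0.97, 1.79], [-1.3, 1.35], [-1.93, 2.1], [-1.47, 1.37], [-3.14, 3.14]. Speed limits (rad/s): [2.57, 2.57, 3.14, 3.14, 3.14, 3.14].

INTERFACE

Orientations are given as a unit quaternion [x, y, z, w].
In Python, from rig import r gives the robot as it stands.
- The arm moves only by the tool send_rows, never from a script. Its argument "rows" is a list of rows, each an object of numbers: "tx", "ty", "tz": the shift along the tool's x, y, z in mm; "rx", "ry", "rz": the turn, a rotation vector about the tool's x, y, z in rad; "grip": the finger opening in mm, from 0 to 85.4. In form: [{"tx": .., "ty": .., "tz": .., "rx": .., "ry": .., "rz": .., "grip": ..}, ...]. A call has 1 to 5 rows; each row shifts and turns the commanded pose from where the row before left it, along the tool's axes as they then stand; what a row does not reach is not made up. A row lasts 1/10 s, in which the tool goes at most 50 mm and 8.59 degrees, less where a joint would pass 70% of its speed; a pose out of reach is approached as far as the arm can. A call with a gripper value outside its range is refused whole. The fingers move at their own pace and stop on an object; "grip_force" is the grip in N (left out, the last holds). Time passes only in rows, so rows that do not move let the fingers close. It gives the time, the measured TCP pose, the force, the opening and the grip force at its end, in the units of the state.
- r.state(): the state, without advancing time (a new reading comes with each control period).
- r.camera(name): name is "scene" or "top"; returns a dict with "image" (384x512x3 uint8, blue, green, red), "fovy" (degrees; the focal length in pixels is half the picture's height over the tangent of half this angle, whatever the lens; pixels are square), "cx", "cy" (the principal point, pixels), "D" ([k1, k2, p1, p2, k3] as OpenCV has them; the pictures are not rectified), "extrinsics" (4x4, takes a point from world to camera coordinates). Camera axes: x right, y down, z forward; pixel columns grow to the right and rows downward; lengths in m; the calibration is good to about 2 mm. A picture is of the moment at which its call begins. There is no depth.
- r.job_done(): hands the job in; it is judged then, once.
The state is a dict: "t": time; "qpos": joint angles; "joint_velocities": joint speeds; "joint_torque": joint torques, N m; "eef_pos": TCP position; "tcp_rot": TCP orientation; "wrist_force": force on the tool from outside, world axes, zero at the start; "torque": the same for the moment, N m; "finger_gap": finger opening in m; "grasp_force": force on a finger pad.
Only numpy, scipy, OpenCV 4.12 (cv2) and the standard library are available. Lean on these libraries where they do the work, as an engineer would, in place of code of your own. Each camera call takes 0.05 s, during which the arm holds its last target. There are 200 camera calls.

## Working session

There is one attempt and no reset: what is moved stays moved. The work goes in short steps, Python scripts to look and compute and a tool call to move; the robot and the scene stay as the last step left them, time stands still between calls to the robot, and variables do not carry over. Pictures are saved under pics/ and viewed, at most 10 in all, crops included, and the job is handed in when it is done.

Besides the shell and the picture viewer there is one more tool, called after "Emit:" as name([rows], argument=value, ...), one row to a line, values as JSON. send_rows: Moves the arm, as the interface text tells. Its arguments: {"type":"object","properties":{"rows":{"type":"array","items":{"type":"object","properties":{"tx":{"type":"number"},"ty":{"type":"number"},"tz":{"type":"number"},"rx":{"type":"number"},"ry":{"type":"number"},"rz":{"type":"number"},"grip":{"type":"number"}}}},"grip_force":{"type":"number"}},"required":["rows"]}

```bash
mkdir -p pics; ls; python3 - <<'E'
from rig import r
import cv2,pickle,numpy as np
for n in("scene","top"):
    c=r.camera(n); pickle.dump(c,open(n+".pkl","wb")); cv2.imwrite(f"pics/{n}0.png",c["image"])
    print(n,c["fovy"],c["cx"],c["cy"],c["D"],np.round(c["extrinsics"],3).tolist())
print(r.state())
E
```

```text
pics
scene 56.830040082989726 255.14192283481958 190.50693075620993 [-0.09703493  0.          0.          0.          0.        ] [[-0.179, 0.984, -0.009, 0.108], [0.517, 0.086, -0.851, -0.207], [-0.837, -0.158, -0.524, 1.394], [0.0, 0.0, 0.0, 1.0]]
top 47.59402398166583 260.21284214740507 190.46602481659679 [-0.16625013  0.          0.          0.          0.        ] [[0.021, -1.0, -0.007, -0.0], [-0.99, -0.019, -0.14, 0.555], [0.14, 0.01, -0.99, 1.086], [0.0, 0.0, 0.0, 1.0]]
{'t': 0.1, 'qpos': array([ 9.85816623e-01,  3.26858908e-01, -1.93482512e-01,  1.05201119e+00,
       -2.85201409e-05,  1.43662331e+00]), 'joint_velocities': array([ 0.00082463, -0.00071662,  0.00075384, -0.00026831,  0.00066989,
       -0.00115162]), 'joint_torque': array([ 2.68260656e-04, -4.44238937e+01,  2.63038069e+01,  7.86072516e-03,
       -1.66013251e-04, -3.88572971e-06]), 'eef_pos': array([0.23933377, 0.49463701, 0.24458656]), 'tcp_rot': array([ 2.23499442e-01,  9.74703747e-01, -7.33392987e-04, -2.60462190e-04]), 'wrist_force': array([0.78999482, 0.78366291, 0.03531442]), 'torque': array([ 0.05691906, -0.03818882,  0.02568408]), 'grasp_force': 0.0, 'finger_gap': 0.08538447015185353}
```

View pics/scene0.png

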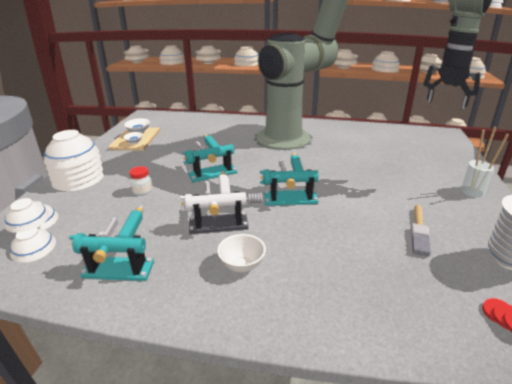

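View pics/top0.png

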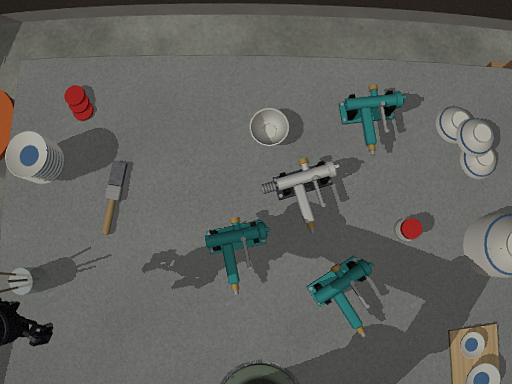

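Guns that could be taken for the one meant, by top-view pixel: bare metal at (305,180), and teal at (370,105), (237,238) and (340,282). By the description I choose the bare-metal one, at (217,205) in the scene view. The bowl is at (269,126), the jar at (410,229) and the brush at (116,197). Next is a close crop from both views to check the choice.

```bash
python3 - <<'E'
import cv2,pickle,numpy as np
t=pickle.load(open("top.pkl","rb"))["image"][140:240,250:350]
s=pickle.load(open("scene.pkl","rb"))["image"][165:240,175:275]
t=cv2.resize(t,None,fx=4,fy=4,interpolation=cv2.INTER_CUBIC);s=cv2.resize(s,None,fx=4,fy=4,interpolation=cv2.INTER_CUBIC)
s=cv2.copyMakeBorder(s,0,100,0,0,0)
cv2.imwrite("pics/crop0.png",np.hstack([t,s]))
E
```

```text
(no output)
```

View pics/crop0.png

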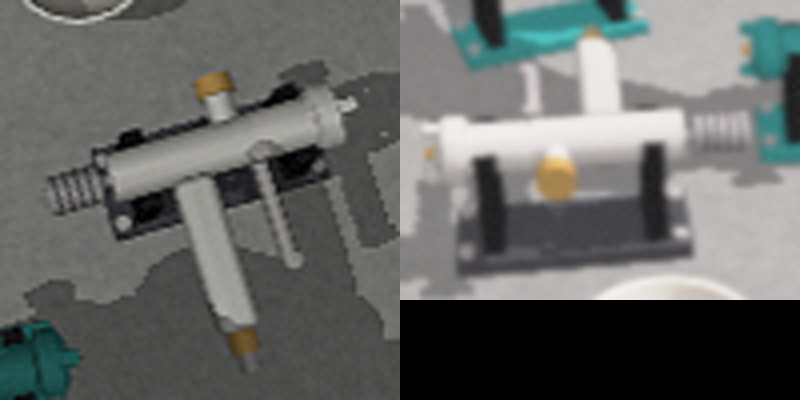

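The crop shows the bare-metal gun. The ribbed knob is at the left, top px about (268,187), the grip runs down to its brass fitting at (311,226), and the trigger's free end is at (323,205). So gun +x is roughly world +y, and gun +y is towards the robot. This is the right gun, so I measure its axis from both views.

```bash
cat >h.py <<'E'
import cv2,numpy as np,pickle
from scipy.ndimage import map_coordinates
def cam(c):
    f=c["image"].shape[0]/2/np.tan(np.radians(c["fovy"]/2))
    return np.array([[f,0,c["cx"]],[0,f,c["cy"]],[0,0,1]]),np.array(c["D"],float),np.array(c["extrinsics"])
def ray(c,p):
    K,D,E=cam(c); q=cv2.undistortPoints(np.array(p,float).reshape(1,1,2),K,D)[0,0]
    return -E[:3,:3].T@E[:3,3], E[:3,:3].T@np.array([q[0],q[1],1])
def onz(c,p,z):
    o,d=ray(c,p); return o+d*(z-o[2])/d[2]
def proj(c,P):
    K,D,E=cam(c); return cv2.projectPoints(np.array(P,float).reshape(-1,3),cv2.Rodrigues(E[:3,:3])[0],E[:3,3],K,D)[0][:,0]
def tri(c1,p1,c2,p2):
    o1,d1=ray(c1,p1);o2,d2=ray(c2,p2)
    s=np.linalg.lstsq(np.c_[d1,-d2],o2-o1,rcond=None)[0]
    a,b=o1+s[0]*d1,o2+s[1]*d2; return (a+b)/2,np.linalg.norm(a-b)
def prof(img,p,q,step=.25):
    p,q=np.array(p,float),np.array(q,float);n=int(np.linalg.norm(q-p)/step)+1
    P=p+(q-p)*np.linspace(0,1,n)[:,None]
    return P,map_coordinates(cv2.cvtColor(img,cv2.COLOR_BGR2GRAY).astype(float),[P[:,1],P[:,0]],order=1)
def edge(img,p,q):   # strongest fall going p->q
    P,v=prof(img,p,q); g=np.convolve(np.diff(v),np.ones(4)/4,'same'); i=int(np.argmin(g))
    w=np.clip(-g[max(0,i-4):i+5],0,None); k=np.arange(max(0,i-4),i-4+9)[:len(w)]
    return p+(np.array(q)-p)*((w@k/w.sum()+.5)/(len(v)-1))
E
python3 - <<'E'
from h import *
T=pickle.load(open("top.pkl","rb"));S=pickle.load(open("scene.pkl","rb"))
def full(c,o): return np.array(o)+(np.array(c)+.5)/4-.5
def axis(c,a,b,o,up,lo,h):
    a,b=full(a,o),full(b,o); L=np.linalg.norm(b-a); d=(b-a)/L; n=np.array([d[1],-d[0]])
    lines=[]
    for s,rng in((1,up),(-1,lo)):
        E=np.array([edge(c["image"],a+d*t*L,a+d*t*L+s*n*h) for r in rng for t in np.linspace(*r,8)])
        k=np.polyfit((E-a)@d,(E-a)@n,1); res=(E-a)@n-np.polyval(k,(E-a)@d); 
        good=abs(res)<.6; k=np.polyfit(((E-a)@d)[good],((E-a)@n)[good],1)
        print("edge",s,k,"rms",np.std(res[good]),good.sum()); lines.append(k)
    k=np.mean(lines,0); return a+n*k[1], a+d*L+n*np.polyval(k,L)
ta,tb=axis(T,(115,177),(300,127),(250,140),[(.05,.4),(.7,.9)],[(.05,.3),(.62,.72)],10)
sa,sb=axis(S,(30+40,140),(285,137),(175,165),[(.1,.25),(.4,.5),(.75,.95)],[(.2,.27),(.55,.75)],10)
print("top axis px",ta,tb,"scene",sa,sb)
o1,d1=ray(T,ta);_,d2=ray(T,tb);n1=np.cross(d1,d2);o2,e1=ray(S,sa);_,e2=ray(S,sb);n2=np.cross(e1,e2)
d=np.cross(n1,n2);d/=np.linalg.norm(d)
P=np.linalg.lstsq(np.array([n1,n2,d]),np.array([n1@o1,n2@o2,d@onz(T,ta,.075)]),rcond=None)[0]
print("3D axis",P,d)
A,B=onz(T,ta,.075),onz(T,tb,.075); x=(A-B)/np.linalg.norm(A-B); print("top@75mm",A,B,"yaw",np.arctan2(x[1],x[0]))
A2,B2=onz(S,sa,.075),onz(S,sb,.075);x2=(B2-A2);print("scene@75",A2,B2,"yaw",np.arctan2(x2[1],x2[0]))
# along-axis profile top
dd=(ta-tb)/np.linalg.norm(ta-tb)
Pp,v=prof(T["image"],ta-dd*4,ta+dd*24,.5)
for p,q in zip(Pp,v): print(np.round(((onz(T,p,.075)-A)@x)*1000,1),int(q),end=" | ")
np.savez("ax.npz",A=A,x=x,ta=ta,tb=tb)
E
```

```text
edge 1 [0.02443087 5.94214842] rms 0.1429728917454735 15
edge -1 [ 0.04043266 -6.43693107] rms 0.26229695429228683 10
edge 1 [0.06445673 4.13856086] rms 0.13169498234242147 24
edge -1 [ 0.05379335 -5.01388387] rms 0.2443096478789206 8
top axis px [278.43954663 184.11382253] [324.28414955 170.11385332] scene [192.13110631 200.0626189 ] [245.83676253 196.13464801]
3D axis [ 0.56617438 -0.03503321  0.08042523] [ 0.31214813 -0.94998151  0.00993346]
top@75mm [ 0.56690708 -0.03484918  0.075     ] [ 0.60497085 -0.15015458  0.075     ] yaw 1.8896454684051582
scene@75 [ 0.59632034 -0.16035144  0.075     ] [ 0.55632475 -0.0319373   0.075     ] yaw 1.872731486686262
-10.1 165 | -8.8 165 | -7.5 166 | -6.2 166 | -4.9 166 | -3.7 166 | -2.4 167 | -1.1 164 | 0.2 151 | 1.5 141 | 2.7 135 | 4.0 127 | 5.3 114 | 6.6 101 | 7.9 90 | 9.1 83 | 10.4 103 | 11.7 122 | 13.0 121 | 14.2 116 | 15.5 101 | 16.8 88 | 18.1 103 | 19.3 121 | 20.6 114 | 21.9 102 | 23.2 93 | 24.5 86 | 25.7 102 | 27.0 124 | 28.3 117 | 29.6 93 | 30.8 90 | 32.1 109 | 33.4 126 | 34.7 132 | 35.9 115 | 37.2 88 | 38.5 88 | 39.8 111 | 41.0 124 | 42.3 122 | 43.6 116 | 44.9 108 | 46.1 103 | 47.4 102 | 48.7 101 | 49.9 103 | 51.2 105 | 52.5 109 | 53.8 111 | 55.0 110 | 56.3 109 | 57.6 110 | 58.9 111 | 60.1 111 |
```

```bash
python3 - <<'E'
from h import *
T=pickle.load(open("top.pkl","rb"));z=np.load("ax.npz");A=z["A"]
yaw=1.884;x=np.array([np.cos(yaw),np.sin(yaw),0]);y=np.array([-np.sin(yaw),np.cos(yaw),0])
for Y in(40,50,65,75,85,95):
    for zz,rg in((.088,(-75,-25)),(.084,(-115,-80))):
        pts=[A+x*s/1000+y*Y/1000+[0,0,zz-.075] for s in np.arange(*rg,1.5)]
        uv=proj(T,pts); g=map_coordinates(cv2.cvtColor(T["image"],cv2.COLOR_BGR2GRAY).astype(float),[uv[:,1],uv[:,0]],order=1)
        m=(g.max()+np.median(np.sort(g)[:8]))/2; i=np.where(g>m)[0]; s=np.arange(*rg,1.5)
        print(Y,zz,"bright from",s[i[0]],"to",s[i[-1]],"mid",(s[i[0]]+s[i[-1]])/2, "lvl",int(g.min()),int(g.max()))
# knob transverse profile & scene knob
for X in(12,20,28,36):
    s=np.arange(-24,24,1.);uv=proj(T,[A+x*X/1000+y*k/1000 for k in s]);g=map_coordinates(cv2.cvtColor(T["image"],cv2.COLOR_BGR2GRAY).astype(float),[uv[:,1],uv[:,0]],order=1);print(X,g.astype(int)[::2].tolist())
E
```

```text
40 0.088 bright from -54.0 to -33.0 mid -43.5 lvl 54 157
40 0.084 bright from -91.0 to -85.0 mid -88.0 lvl 51 136
50 0.088 bright from -52.5 to -34.5 mid -43.5 lvl 97 160
50 0.084 bright from -91.0 to -85.0 mid -88.0 lvl 75 136
65 0.088 bright from -54.0 to -33.0 mid -43.5 lvl 72 161
65 0.084 bright from -91.0 to -85.0 mid -88.0 lvl 73 136
75 0.088 bright from -54.0 to -33.0 mid -43.5 lvl 72 162
75 0.084 bright from -91.0 to -80.5 mid -85.75 lvl 70 132
85 0.088 bright from -54.0 to -33.0 mid -43.5 lvl 68 161
85 0.084 bright from -94.0 to -86.5 mid -90.25 lvl 72 134
95 0.088 bright from -54.0 to -34.5 mid -44.25 lvl 57 164
95 0.084 bright from -113.5 to -91.0 mid -102.25 lvl 73 80
12 [109, 110, 107, 103, 103, 88, 56, 72, 90, 100, 113, 121, 122, 122, 120, 118, 109, 94, 75, 78, 94, 109, 93, 80]
20 [108, 107, 108, 110, 114, 110, 74, 74, 93, 109, 116, 113, 119, 124, 127, 118, 102, 90, 78, 102, 112, 113, 110, 107]
28 [113, 112, 111, 111, 114, 114, 73, 75, 97, 118, 103, 110, 121, 140, 116, 104, 95, 87, 86, 104, 111, 109, 109, 106]
36 [109, 108, 109, 111, 112, 114, 78, 77, 94, 91, 100, 108, 114, 97, 99, 91, 89, 83, 86, 103, 111, 111, 111, 110]
```

Emit:
send_rows([
  {"tx":-35,"ty":-28,"rz":-0.148},
  {"tx":-30,"ty":-33,"rz":-0.148},
  {"tx":-25,"ty":-37,"rz":-0.148},
  {"tx":-19,"ty":-41,"rz":-0.148},
  {"tx":-13,"ty":-43,"rz":-0.148},
])

```text
$.rows[0]: bad value
```

```bash
cat >rem.py <<'E'
import sys,numpy as np
from rig import r
from scipy.spatial.transform import Rotation as R
X,Y,Z=map(float,sys.argv[1:4]); yaw=1.884
x=np.array([np.cos(yaw),np.sin(yaw),0]);y=np.array([-np.sin(yaw),np.cos(yaw),0])
A=np.array([.5669,-.0348,0]); G=A+x*(.0045-.050)
s=r.state();p=s["eef_pos"];M=R.from_quat(s["tcp_rot"])
t=G+(x*X+y*Y)/1000+[0,0,Z/1000]
Rt=R.from_matrix(np.c_[y,x,[0,0,-1]])
print("t",round(s["t"],2),"gun xyz mm",np.round([(p-G)@x*1e3,(p-G)@y*1e3,p[2]*1e3],1),"rem tool mm",np.round(M.inv().apply(t-p)*1e3,1),"rot",np.round((M.inv()*Rt).as_rotvec(),3))
print("final-aligned rem (y,x,-z)",np.round(Rt.inv().apply(t-p)*1e3,1))
F=s["wrist_force"];print("F gun",np.round([F@x,F@y,F[2]],1),"gap",round(s["finger_gap"]*1e3,1),"grasp",round(s["grasp_force"],1),"q",np.round(s["qpos"],2))
E
python3 rem.py -12 65 160
```

```text
t 0.1 gun xyz mm [650.1 148.5 244.6] rem tool mm [-518.4 -420.2   85.1] rot [-0.001 -0.001 -0.764]
final-aligned rem (y,x,-z) [ -83.5 -662.1   84.6]
F gun [ 0.5 -1.   0. ] gap 85.4 grasp 0.0 q [ 0.99  0.33 -0.19  1.05 -0.    1.44]
```

Emit:
send_rows([
  {"tx":-35,"ty":-28,"tz":0,"rx":0,"ry":0,"rz":-0.148,"grip":85},
  {"tx":-30,"ty":-33,"tz":0,"rx":0,"ry":0,"rz":-0.148,"grip":85},
  {"tx":-25,"ty":-37,"tz":0,"rx":0,"ry":0,"rz":-0.148,"grip":85},
  {"tx":-19,"ty":-41,"tz":0,"rx":0,"ry":0,"rz":-0.148,"grip":85},
  {"tx":-13,"ty":-43,"tz":0,"rx":0,"ry":0,"rz":-0.148,"grip":85},
], grip_force=30)

```text
t: 0.6
eef_pos: [0.3276, 0.3017, 0.2451]
tcp_rot: [-0.125, 0.992, -0.0, -0.0]
wrist_force: [-0.1, -0.1, 0.4]
finger_gap: 0.0849
grasp_force: 0.0
```

```bash
python3 rem.py -12 65 160
```

```text
t 0.6 gun xyz mm [439.4 124.  245.1] rem tool mm [ -87.3 -446.7   85.2] rot [-0.    -0.    -0.063]
final-aligned rem (y,x,-z) [ -59.  -451.4   85.1]
F gun [-0.1  0.1  0.4] gap 84.9 grasp 0.0 q [ 0.58  0.13 -0.45  0.99 -0.    0.33]
```

Emit:
send_rows([
  {"tx":-6,"ty":-45,"tz":0,"rx":0,"ry":0,"rz":-0.024,"grip":85},
  {"tx":-6,"ty":-45,"tz":0,"rx":0,"ry":0,"rz":0,"grip":85},
  {"tx":-6,"ty":-45,"tz":0,"rx":0,"ry":0,"rz":0,"grip":85},
  {"tx":-6,"ty":-45,"tz":0,"rx":0,"ry":0,"rz":0,"grip":85},
  {"tx":-6,"ty":-45,"tz":5,"rx":0,"ry":0,"rz":0,"grip":85},
])

```text
t: 1.1
eef_pos: [0.4157, 0.0922, 0.2407]
tcp_rot: [-0.134, 0.991, 0.0, 0.001]
wrist_force: [0.9, 0.3, -0.4]
finger_gap: 0.0852
grasp_force: 0.0
```

Emit:
send_rows([
  {"tx":-6,"ty":-45,"tz":10,"rx":0,"ry":0,"rz":0,"grip":85},
  {"tx":-6,"ty":-45,"tz":15,"rx":0,"ry":0,"rz":0,"grip":85},
  {"tx":-6,"ty":-45,"tz":15,"rx":0,"ry":0,"rz":0,"grip":85},
  {"tx":-6,"ty":-45,"tz":20,"rx":0,"ry":0,"rz":0,"grip":85},
  {"tx":0,"ty":0,"tz":0,"rx":0,"ry":0,"rz":0,"grip":85},
])

```text
t: 1.6
eef_pos: [0.4866, -0.0775, 0.1778]
tcp_rot: [-0.131, 0.991, -0.0, -0.001]
wrist_force: [-0.6, 0.3, 0.5]
finger_gap: 0.0849
grasp_force: 0.0
```

```bash
python3 rem.py -12 65 130
```

```text
t 1.6 gun xyz mm [ 29.6  89.6 177.8] rem tool mm [-26.8 -40.3  47.8] rot [-0.    -0.002 -0.051]
final-aligned rem (y,x,-z) [-24.6 -41.6  47.8]
F gun [0.5 0.5 0.5] gap 84.9 grasp 0.0 q [-0.31  0.28 -0.44  0.85 -0.   -0.57]
```

Emit:
send_rows([
  {"tx":-9,"ty":-13,"tz":6,"rx":0,"ry":0,"rz":-0.025,"grip":85},
  {"tx":-9,"ty":-14,"tz":10,"rx":0,"ry":0,"rz":-0.026,"grip":85},
  {"tx":-7,"ty":-14,"tz":10,"rx":0,"ry":0,"rz":0,"grip":85},
  {"tx":0,"ty":0,"tz":10,"rx":0,"ry":0,"rz":0,"grip":85},
  {"tx":0,"ty":0,"tz":0,"rx":0,"ry":0,"rz":0,"grip":85},
])

```text
t: 2.1
eef_pos: [0.52, -0.1041, 0.1428]
tcp_rot: [-0.159, 0.987, 0.001, -0.002]
wrist_force: [-0.5, -0.7, -1.1]
finger_gap: 0.0851
grasp_force: 0.0
```

```bash
python3 rem.py -12 65 68; python3 - <<'E'
from rig import r
import cv2,numpy as np
a=r.camera("top")["image"][130:250,240:360];b=r.camera("scene")["image"][110:240,160:290]
cv2.imwrite("pics/c1.png",np.hstack([cv2.resize(a,(400,400),interpolation=cv2.INTER_CUBIC),cv2.resize(b,(400,400),interpolation=cv2.INTER_CUBIC)]))
E
```

```text
t 2.1 gun xyz mm [ -6.   65.9 142.8] rem tool mm [-1.1 -6.2 74.8] rot [ 0.003 -0.003  0.007]
final-aligned rem (y,x,-z) [-0.9 -6.  74.8]
F gun [-0.5  0.7 -1.1] gap 85.1 grasp 0.0 q [-0.34  0.39 -0.39  0.8   0.   -0.66]
```

View pics/c1.png

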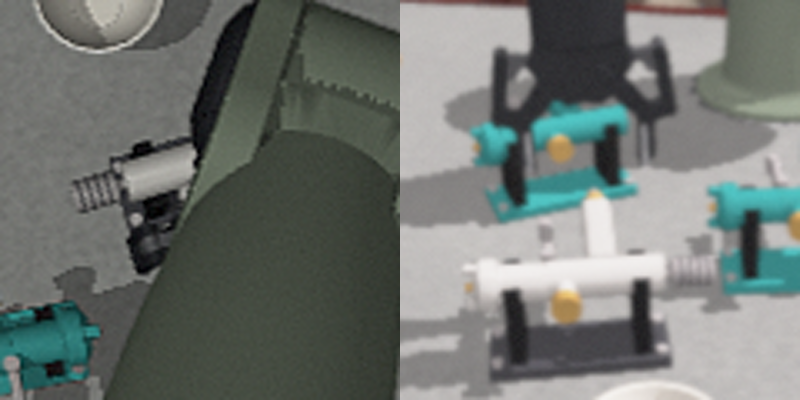

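The arm hides the grip in the top view. In the scene view (right half) the open fingers hang beyond the grip and trigger, with nothing touching. I descend to just above the grip first.

Emit:
send_rows([
  {"tx":-1,"ty":-6,"tz":8,"rx":0,"ry":0,"rz":0.007,"grip":85},
  {"tx":0,"ty":0,"tz":12,"rx":0,"ry":0,"rz":0,"grip":85},
  {"tx":0,"ty":0,"tz":12,"rx":0,"ry":0,"rz":0,"grip":85},
  {"tx":0,"ty":0,"tz":0,"rx":0,"ry":0,"rz":0,"grip":85},
  {"tx":0,"ty":0,"tz":0,"rx":0,"ry":0,"rz":0,"grip":85},
])

```text
t: 2.7
eef_pos: [0.524, -0.1104, 0.1117]
tcp_rot: [-0.156, 0.988, 0.0, -0.001]
wrist_force: [0.4, 0.0, 1.1]
finger_gap: 0.0851
grasp_force: 0.0
```

```bash
python3 rem.py -12 65 68; python3 - <<'E'
from h import *
from rig import r
S=r.camera("scene")
yaw=1.884;x=np.array([np.cos(yaw),np.sin(yaw),0]);y=np.array([-np.sin(yaw),np.cos(yaw),0])
G=np.array([.5669,-.0348,0])-x*.0455
pts={"trig pad":(-46,65,75),"trig end":(-42,88,75),"grip back":(14,65,88),"grip end":(1,114,75),"tipA in":(-54.5,65,105),"tipB in":(30.5,65,105)}
im=cv2.resize(S["image"][130:250,170:290],(600,600),interpolation=cv2.INTER_CUBIC)
for n,(a,b,c) in pts.items():
    u=(proj(S,G+x*a/1e3+y*b/1e3+[0,0,c/1e3])[0]-[170,130]+.5)*5-.5;print(n,u.round());cv2.drawMarker(im,tuple(int(k) for k in u),(0,0,255),cv2.MARKER_CROSS,10,1)
cv2.imwrite("pics/c2.png",im)
E
```

```text
t 2.7 gun xyz mm [-13.2  64.1 111.7] rem tool mm [ 0.9  1.1 43.7] rot [ 0.001 -0.001 -0.001]
final-aligned rem (y,x,-z) [ 0.9  1.2 43.7]
F gun [-0.1 -0.4  1.1] gap 85.1 grasp 0.0 q [-0.35  0.43 -0.41  0.73  0.   -0.66]
trig pad [185. 291.]
trig end [192. 268.]
grip back [298. 261.]
grip end [269. 239.]
tipA in [164. 242.]
tipB in [328. 230.]
```

View pics/c2.png

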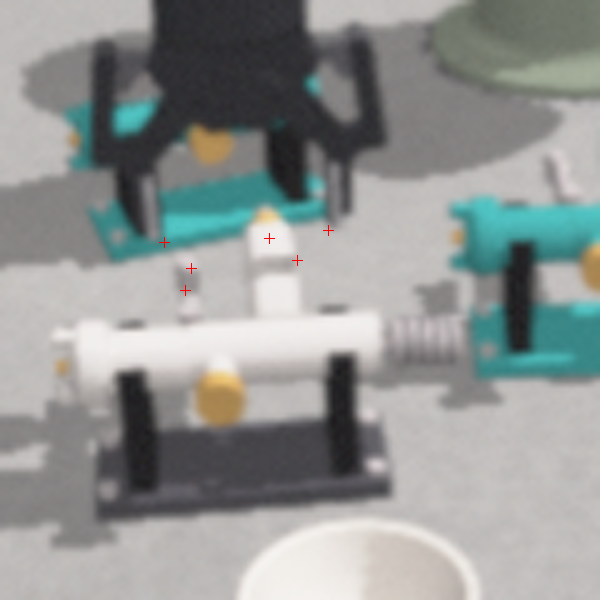

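The crop shows both fingertips, at (150,235) and (333,220), standing outside the trigger at (187,285) and the grip at (273,260), with several mm clear each side. I descend and close.

Emit:
send_rows([
  {"tx":1,"ty":1,"tz":15,"rx":0,"ry":0,"rz":0,"grip":85},
  {"tx":0,"ty":0,"tz":15,"rx":0,"ry":0,"rz":0,"grip":85},
  {"tx":0,"ty":0,"tz":14,"rx":0,"ry":0,"rz":0,"grip":85},
  {"tx":0,"ty":0,"tz":0,"rx":0,"ry":0,"rz":0,"grip":85},
  {"tx":0,"ty":0,"tz":0,"rx":0,"ry":0,"rz":0,"grip":85},
])

```text
t: 3.25
eef_pos: [0.5235, -0.11, 0.0688]
tcp_rot: [-0.156, 0.988, -0.0, 0.0]
wrist_force: [-0.3, -0.7, -0.0]
finger_gap: 0.085
grasp_force: 0.0
```

Emit:
send_rows([
  {"tx":0,"ty":1,"tz":0,"rx":0,"ry":0,"rz":0,"grip":75},
  {"tx":0,"ty":1,"tz":0,"rx":0,"ry":0,"rz":0,"grip":70},
  {"tx":0,"ty":1,"tz":0,"rx":0,"ry":0,"rz":0,"grip":65},
  {"tx":0,"ty":0,"tz":0,"rx":0,"ry":0,"rz":0,"grip":60},
  {"tx":0,"ty":0,"tz":0,"rx":0,"ry":0,"rz":0,"grip":60},
], grip_force=30)

```text
t: 3.75
eef_pos: [0.5244, -0.11, 0.0703]
tcp_rot: [-0.155, 0.988, -0.004, 0.001]
wrist_force: [-0.0, -7.2, 3.8]
finger_gap: 0.06
grasp_force: 3.7
```

```bash
python3 rem.py -7 65 66
```

```text
t 3.75 gun xyz mm [-13.   63.6  70.3] rem tool mm [1.4 6.  4.2] rot [-0.007  0.002 -0.002]
final-aligned rem (y,x,-z) [1.4 6.  4.3]
F gun [-6.8  2.2  3.8] gap 60.0 grasp 3.7 q [-0.34  0.48 -0.46  0.62 -0.   -0.65]
```

Emit:
send_rows([
  {"tx":0,"ty":1,"tz":1,"rx":0,"ry":0,"rz":0,"grip":54},
  {"tx":0,"ty":1,"tz":0,"rx":0,"ry":0,"rz":0,"grip":50},
  {"tx":0,"ty":1,"tz":0,"rx":0,"ry":0,"rz":0,"grip":46},
  {"tx":0,"ty":0,"tz":0,"rx":0,"ry":0,"rz":0,"grip":44},
  {"tx":0,"ty":0,"tz":0,"rx":0,"ry":0,"rz":0,"grip":44},
], grip_force=30)

```text
t: 4.25
eef_pos: [0.5246, -0.1074, 0.0703]
tcp_rot: [-0.155, 0.988, -0.004, 0.003]
wrist_force: [-0.7, -7.3, 10.4]
finger_gap: 0.0447
grasp_force: 28.3
```

```bash
python3 rem.py -7 65 66
```

```text
t 4.25 gun xyz mm [-10.6  62.6  70.3] rem tool mm [2.4 3.6 4.3] rot [-0.008  0.004 -0.002]
final-aligned rem (y,x,-z) [2.4 3.6 4.3]
F gun [-6.7  2.9 10.4] gap 44.7 grasp 28.3 q [-0.34  0.48 -0.46  0.62 -0.   -0.65]
```

Emit:
send_rows([
  {"tx":0,"ty":1,"tz":0,"rx":0,"ry":0,"rz":0,"grip":40},
  {"tx":0,"ty":1,"tz":0,"rx":0,"ry":0,"rz":0,"grip":38},
  {"tx":0,"ty":1,"tz":0,"rx":0,"ry":0,"rz":0,"grip":38},
  {"tx":0,"ty":0,"tz":0,"rx":0,"ry":0,"rz":0,"grip":38},
  {"tx":0,"ty":0,"tz":0,"rx":0,"ry":0,"rz":0,"grip":38},
], grip_force=45)

```text
t: 4.75
eef_pos: [0.5246, -0.1072, 0.0706]
tcp_rot: [-0.154, 0.988, -0.007, 0.003]
wrist_force: [0.9, -14.4, 7.8]
finger_gap: 0.0442
grasp_force: 42.6
```

```bash
python3 rem.py -7 65 66;python3 - <<'E'
from rig import r
import cv2,numpy as np
a=r.camera("top")["image"][130:250,240:360];b=r.camera("scene")["image"][150:240,170:260]
cv2.imwrite("pics/c3.png",np.hstack([cv2.resize(a,(400,400),interpolation=cv2.INTER_CUBIC),cv2.resize(b,(400,400),interpolation=cv2.INTER_CUBIC)]))
E
```

```text
t 4.75 gun xyz mm [-10.3  62.6  70.6] rem tool mm [2.5 3.3 4.5] rot [-0.014  0.003 -0.004]
final-aligned rem (y,x,-z) [2.4 3.3 4.6]
F gun [-14.    3.6   7.8] gap 44.2 grasp 42.6 q [-0.33  0.48 -0.47  0.62 -0.01 -0.64]
```

View pics/c3.png

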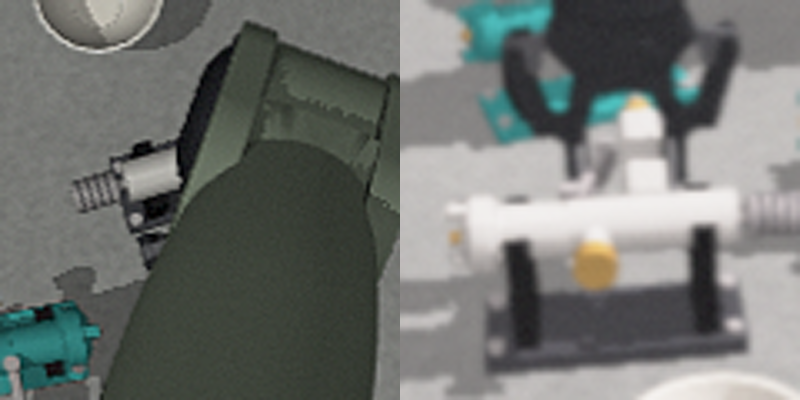

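The right half shows the trigger swung over against the grip, at about (600,175). The gap barely changed between 30 and 45 N, so it's at its stop. I release it while re-centring.

Emit:
send_rows([
  {"tx":0,"ty":-3,"tz":0,"rx":0,"ry":0,"rz":0,"grip":50},
  {"tx":0,"ty":-3,"tz":0,"rx":0,"ry":0,"rz":0,"grip":60},
  {"tx":0,"ty":-3,"tz":0,"rx":0,"ry":0,"rz":0,"grip":72},
  {"tx":0,"ty":-3,"tz":0,"rx":0,"ry":0,"rz":0,"grip":85},
  {"tx":0,"ty":-2,"tz":0,"rx":0,"ry":0,"rz":0,"grip":85},
])

```text
t: 5.35
eef_pos: [0.5249, -0.1146, 0.0676]
tcp_rot: [-0.156, 0.988, 0.0, 0.0]
wrist_force: [0.4, 1.1, 0.1]
finger_gap: 0.0846
grasp_force: 0.0
```

Emit:
send_rows([
  {"tx":0,"ty":0,"tz":0,"rx":0,"ry":0,"rz":0,"grip":85},
  {"tx":0,"ty":0,"tz":0,"rx":0,"ry":0,"rz":0,"grip":85},
  {"tx":0,"ty":0,"tz":0,"rx":0,"ry":0,"rz":0,"grip":85},
  {"tx":0,"ty":0,"tz":0,"rx":0,"ry":0,"rz":0,"grip":85},
  {"tx":0,"ty":0,"tz":0,"rx":0,"ry":0,"rz":0,"grip":85},
])

```text
t: 5.85
eef_pos: [0.5249, -0.1146, 0.0674]
tcp_rot: [-0.156, 0.988, 0.0, -0.0]
wrist_force: [0.5, 0.6, -0.5]
finger_gap: 0.0851
grasp_force: 0.0
```

```bash
python3 rem.py -16 65 160
```

```text
t 5.85 gun xyz mm [-17.4  64.6  67.4] rem tool mm [  0.4   1.4 -92.6] rot [ 0. -0. -0.]
final-aligned rem (y,x,-z) [  0.4   1.4 -92.6]
F gun [ 0.4 -0.6 -0.5] gap 85.1 grasp 0.0 q [-0.35  0.49 -0.45  0.63  0.   -0.67]
```

Emit:
send_rows([
  {"tx":0,"ty":0,"tz":-20,"rx":0,"ry":0,"rz":0,"grip":85},
  {"tx":0,"ty":0,"tz":-40,"rx":0,"ry":0,"rz":0,"grip":85},
  {"tx":0,"ty":0,"tz":-40,"rx":0,"ry":0,"rz":0,"grip":85},
  {"tx":0,"ty":20,"tz":-10,"rx":0,"ry":0,"rz":0.14,"grip":85},
  {"tx":0,"ty":20,"tz":0,"rx":0,"ry":0,"rz":0.14,"grip":85},
])

```text
t: 6.35
eef_pos: [0.5167, -0.0764, 0.18]
tcp_rot: [-0.013, 1.0, -0.001, 0.002]
wrist_force: [0.6, 0.7, -1.3]
finger_gap: 0.0855
grasp_force: 0.0
```

Emit:
send_rows([
  {"tx":10,"ty":30,"tz":0,"rx":0,"ry":0,"rz":0.14,"grip":85},
  {"tx":10,"ty":30,"tz":0,"rx":0,"ry":0,"rz":0.14,"grip":85},
  {"tx":15,"ty":20,"tz":0,"rx":0,"ry":0,"rz":0.14,"grip":85},
  {"tx":20,"ty":15,"tz":0,"rx":0,"ry":0,"rz":0.14,"grip":85},
  {"tx":10,"ty":0,"tz":0,"rx":0,"ry":0,"rz":0.14,"grip":85},
])

```text
t: 6.85
eef_pos: [0.4653, 0.036, 0.1773]
tcp_rot: [0.329, 0.944, 0.0, -0.0]
wrist_force: [0.6, -0.4, -0.1]
finger_gap: 0.0852
grasp_force: 0.0
```

Emit:
send_rows([
  {"tx":0,"ty":0,"tz":0,"rx":0,"ry":0,"rz":0.14,"grip":85},
  {"tx":0,"ty":0,"tz":0,"rx":0,"ry":0,"rz":0.14,"grip":85},
  {"tx":0,"ty":0,"tz":0,"rx":0,"ry":0,"rz":0.14,"grip":85},
  {"tx":0,"ty":0,"tz":0,"rx":0,"ry":0,"rz":0.14,"grip":85},
  {"tx":0,"ty":0,"tz":0,"rx":0,"ry":0,"rz":0,"grip":85},
])

```text
t: 7.35
eef_pos: [0.4664, 0.0342, 0.1774]
tcp_rot: [0.576, 0.818, 0.0, 0.0]
wrist_force: [0.3, -0.2, 0.5]
finger_gap: 0.0847
grasp_force: 0.0
```

```bash
sed -i 's/np.c_\[y,x,\[0,0,-1\]\]/np.c_[x,-y,[0,0,-1]]/; s/(y,x,-z)/(x,-y,-z)/' rem.py; python3 rem.py 70 0 150; python3 - <<'E'
from rig import r
import cv2,numpy as np,pickle
T=r.camera("top");S=r.camera("scene");pickle.dump((T,S),open("c4.pkl","wb"))
a=T["image"][130:250,240:360];b=S["image"][140:240,170:270]
cv2.imwrite("pics/c4.png",np.hstack([cv2.resize(a,(400,400),interpolation=cv2.INTER_CUBIC),cv2.resize(b,(400,400),interpolation=cv2.INTER_CUBIC)]))
E
```

```text
t 7.35 gun xyz mm [142.1  74.4 177.4] rem tool mm [-74.3  72.1  27.4] rot [ 0.    -0.     0.031]
final-aligned rem (x,-y,-z) [-72.1  74.4  27.4]
F gun [-0.3 -0.2  0.5] gap 84.7 grasp 0.0 q [-0.08  0.24 -0.5   0.83  0.    1.14]
```

View pics/c4.png

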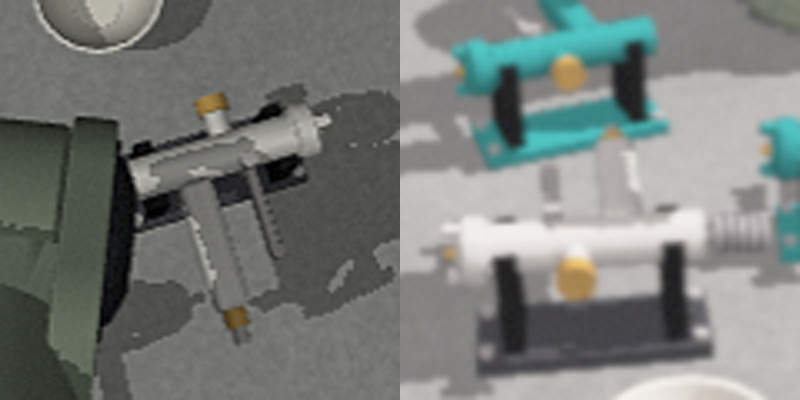

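The picture shows the trigger back at rest, parallel to the grip at top-crop (262,210), and the gun unmoved. Now I go above the knob.

Emit:
send_rows([
  {"tx":-18,"ty":18,"tz":7,"rx":0,"ry":0,"rz":0.031,"grip":85},
  {"tx":-18,"ty":19,"tz":7,"rx":0,"ry":0,"rz":0,"grip":85},
  {"tx":-18,"ty":19,"tz":7,"rx":0,"ry":0,"rz":0,"grip":85},
  {"tx":-16,"ty":18,"tz":7,"rx":0,"ry":0,"rz":0,"grip":85},
  {"tx":0,"ty":0,"tz":0,"rx":0,"ry":0,"rz":0,"grip":70},
])

```text
t: 7.95
eef_pos: [0.561, -0.0104, 0.1484]
tcp_rot: [0.588, 0.809, 0.0, 0.001]
wrist_force: [-0.3, -0.3, -0.8]
finger_gap: 0.0729
grasp_force: 0.0
```

Emit:
send_rows([
  {"tx":0,"ty":0,"tz":10,"rx":0,"ry":0,"rz":0,"grip":70},
  {"tx":0,"ty":0,"tz":10,"rx":0,"ry":0,"rz":0,"grip":70},
  {"tx":0,"ty":0,"tz":5,"rx":0,"ry":0,"rz":0,"grip":70},
  {"tx":0,"ty":0,"tz":0,"rx":0,"ry":0,"rz":0,"grip":70},
  {"tx":0,"ty":0,"tz":0,"rx":0,"ry":0,"rz":0,"grip":70},
])

```text
t: 8.45
eef_pos: [0.5584, -0.0088, 0.1244]
tcp_rot: [0.588, 0.809, -0.0, -0.0]
wrist_force: [-0.4, 0.5, 0.2]
finger_gap: 0.0699
grasp_force: 0.0
```

```bash
python3 rem.py 72 0 70; python3 - <<'E'
from h import *
from rig import r
S=r.camera("scene")
yaw=1.884;x=np.array([np.cos(yaw),np.sin(yaw),0]);y=np.array([-np.sin(yaw),np.cos(yaw),0])
G=np.array([.5669,-.0348,0])-x*.0455
im=cv2.resize(S["image"][140:240,200:300],(600,600),interpolation=cv2.INTER_CUBIC)
for a,b,c in((50,0,75),(55,0,75),(89,0,75),(72,0,75)):
    u=(proj(S,G+x*a/1e3+y*b/1e3+[0,0,c/1e3])[0]-[200,140]+.5)*6-.5;print(a,u.round());cv2.drawMarker(im,tuple(int(k) for k in u),(0,0,255),cv2.MARKER_CROSS,10,1)
cv2.imwrite("pics/c5.png",im)
E
```

```text
t 8.45 gun xyz mm [7.280e+01 1.000e-01 1.244e+02] rem tool mm [-0.8  0.1 54.4] rot [-0. -0. -0.]
final-aligned rem (x,-y,-z) [-0.8  0.1 54.4]
F gun [0.6 0.2 0.2] gap 69.9 grasp 0.0 q [-0.15  0.45 -0.34  0.78 -0.    1.11]
50 [276. 351.]
55 [288. 350.]
89 [369. 344.]
72 [329. 347.]
```

View pics/c5.png

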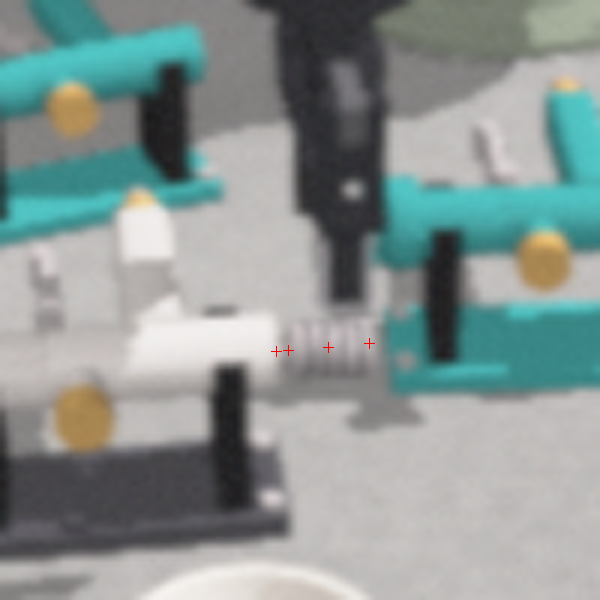

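The knob spans about (285–380, 345) in the crop. The finger is centred over it, and its far side clears the teal gun. I descend and close gently.

Emit:
send_rows([
  {"tx":0,"ty":0,"tz":15,"rx":0,"ry":0,"rz":0,"grip":70},
  {"tx":0,"ty":0,"tz":15,"rx":0,"ry":0,"rz":0,"grip":65},
  {"tx":0,"ty":0,"tz":15,"rx":0,"ry":0,"rz":0,"grip":60},
  {"tx":0,"ty":0,"tz":9,"rx":0,"ry":0,"rz":0,"grip":50},
  {"tx":0,"ty":0,"tz":0,"rx":0,"ry":0,"rz":0,"grip":40},
])

```text
t: 9.0
eef_pos: [0.558, -0.0089, 0.0696]
tcp_rot: [0.588, 0.809, -0.0, -0.001]
wrist_force: [0.1, 0.2, 0.3]
finger_gap: 0.0401
grasp_force: 0.0
```

Emit:
send_rows([
  {"tx":0,"ty":0,"tz":0,"rx":0,"ry":0,"rz":0,"grip":34},
  {"tx":0,"ty":0,"tz":0,"rx":0,"ry":0,"rz":0,"grip":30},
  {"tx":0,"ty":0,"tz":0,"rx":0,"ry":0,"rz":0,"grip":27},
  {"tx":0,"ty":0,"tz":0,"rx":0,"ry":0,"rz":0,"grip":26},
  {"tx":0,"ty":0,"tz":0,"rx":0,"ry":0,"rz":0,"grip":25},
], grip_force=25)

```text
t: 9.5
eef_pos: [0.5588, -0.0092, 0.0707]
tcp_rot: [0.589, 0.808, -0.0, 0.0]
wrist_force: [-0.2, 0.2, -0.3]
finger_gap: 0.0254
grasp_force: 0.2
```

```bash
python3 rem.py 72 0 70
```

```text
t 9.5 gun xyz mm [72.4 -0.2 70.7] rem tool mm [-0.4 -0.2  0.7] rot [ 0.     0.    -0.001]
final-aligned rem (x,-y,-z) [-0.4 -0.2  0.7]
F gun [ 0.3  0.1 -0.3] gap 25.4 grasp 0.2 q [-0.15  0.52 -0.39  0.66 -0.    1.11]
```

Emit:
send_rows([
  {"tx":0,"ty":0,"tz":0,"rx":0,"ry":0,"rz":0,"grip":24},
  {"tx":0,"ty":0,"tz":0,"rx":0,"ry":0,"rz":0,"grip":22},
  {"tx":0,"ty":0,"tz":0,"rx":0,"ry":0,"rz":0,"grip":20},
  {"tx":0,"ty":0,"tz":0,"rx":0,"ry":0,"rz":0,"grip":18},
  {"tx":0,"ty":0,"tz":0,"rx":0,"ry":0,"rz":0,"grip":18},
], grip_force=30)

```text
t: 10.0
eef_pos: [0.5584, -0.0092, 0.0704]
tcp_rot: [0.589, 0.808, -0.0, -0.0]
wrist_force: [-3.4, -1.0, 4.2]
finger_gap: 0.023
grasp_force: 29.3
```

```bash
python3 rem.py 72 0 70
```

```text
t 10.0 gun xyz mm [72.4  0.2 70.4] rem tool mm [-0.4  0.2  0.4] rot [-0.001  0.    -0.001]
final-aligned rem (x,-y,-z) [-0.4  0.2  0.4]
F gun [0.1 3.6 4.2] gap 23.0 grasp 29.3 q [-0.15  0.52 -0.39  0.66 -0.    1.11]
```

Emit:
send_rows([
  {"tx":0,"ty":-0.7,"tz":-0.7,"rx":0,"ry":0,"rz":0,"grip":18},
  {"tx":0,"ty":-0.5,"tz":-0.5,"rx":0,"ry":0,"rz":0,"grip":18},
  {"tx":2,"ty":0,"tz":0,"rx":0,"ry":0,"rz":0,"grip":18},
  {"tx":3,"ty":0,"tz":0,"rx":0,"ry":0,"rz":0,"grip":18},
  {"tx":0,"ty":0,"tz":0,"rx":0,"ry":0,"rz":0,"grip":18},
])

```text
t: 10.5
eef_pos: [0.5561, -0.004, 0.0714]
tcp_rot: [0.588, 0.809, 0.0, -0.0]
wrist_force: [0.7, 1.1, -1.1]
finger_gap: 0.0227
grasp_force: 29.4
```

```bash
python3 rem.py 107 0 70
```

```text
t 10.5 gun xyz mm [78.1  0.8 71.4] rem tool mm [28.9  0.8  1.5] rot [ 0.    -0.001 -0.   ]
final-aligned rem (x,-y,-z) [28.9  0.8  1.4]
F gun [ 0.8 -1.  -1.1] gap 22.7 grasp 29.4 q [-0.14  0.51 -0.4   0.66  0.    1.12]
```

Emit:
send_rows([
  {"tx":4,"ty":0.3,"tz":0,"rx":0,"ry":0,"rz":0,"grip":18},
  {"tx":4,"ty":0,"tz":0,"rx":0,"ry":0,"rz":0,"grip":18},
  {"tx":4,"ty":0,"tz":0,"rx":0,"ry":0,"rz":0,"grip":18},
  {"tx":4,"ty":0,"tz":0,"rx":0,"ry":0,"rz":0,"grip":18},
  {"tx":0,"ty":0,"tz":0,"rx":0,"ry":0,"rz":0,"grip":18},
])

```text
t: 11.0
eef_pos: [0.5512, 0.0114, 0.0716]
tcp_rot: [0.588, 0.809, 0.0, -0.0]
wrist_force: [1.5, 1.4, -2.3]
finger_gap: 0.0233
grasp_force: 29.4
```

```bash
python3 rem.py 107 0 70; python3 - <<'E'
from h import *
from rig import r
S=r.camera("scene");T=r.camera("top");pickle.dump((T,S),open("c6.pkl","wb"))
cv2.imwrite("pics/c6.png",np.hstack([cv2.resize(S["image"][165:225,220:280],(400,400),interpolation=cv2.INTER_CUBIC),cv2.resize(T["image"][150:220,240:310],(400,400),interpolation=cv2.INTER_CUBIC)]))
E
```

```text
t 11.0 gun xyz mm [94.3  0.7 71.6] rem tool mm [12.7  0.7  1.6] rot [-0.    -0.001  0.   ]
final-aligned rem (x,-y,-z) [12.7  0.7  1.6]
F gun [ 0.9 -1.8 -2.3] gap 23.3 grasp 29.4 q [-0.11  0.51 -0.41  0.65  0.    1.14]
```

View pics/c6.png

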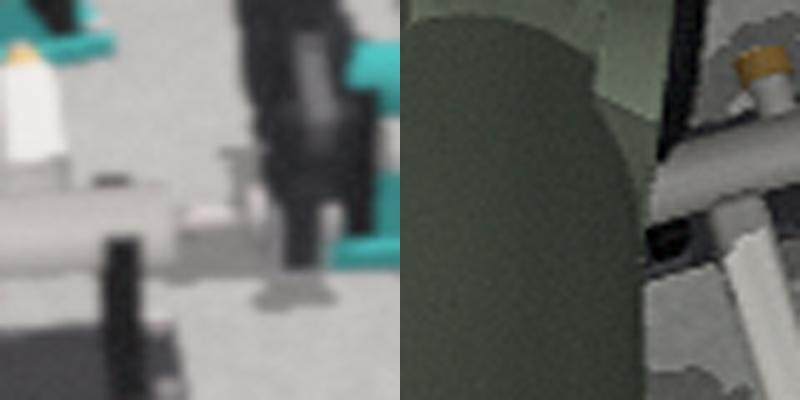

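The scene crop shows the bare rod from the barrel end at (177,215) to about (238,210), with the knob held by the fingers. I measure the rod length numerically.

```bash
python3 - <<'E'
from h import *
T,S=pickle.load(open("c6.pkl","rb")); S0=pickle.load(open("scene.pkl","rb"))
yaw=1.884;x=np.array([np.cos(yaw),np.sin(yaw),0]);y=np.array([-np.sin(yaw),np.cos(yaw),0])
G=np.array([.5669,-.0348,0])-x*.0455
def pr(c,b,z,X):
    uv=proj(c,[G+x*a/1e3+y*b/1e3+[0,0,z/1e3] for a in X])
    im=c["image"].astype(float); return [map_coordinates(im[:,:,k],[uv[:,1],uv[:,0]],order=1).astype(int) for k in range(3)]
X=np.arange(36,116,2)
for nm,c in(("before",S0),("now",S)):
  for z in(74,78,82,86):
    B,Gc,R_=pr(c,-3,z,X); print(nm,z," ".join(f"{a}:{g}" for a,g in zip(X,Gc)))
E
```

```text
before 74 36:180 38:195 40:208 42:213 44:213 46:210 48:202 50:179 52:158 54:145 56:143 58:148 60:149 62:140 64:136 66:141 68:144 70:142 72:148 74:153 76:152 78:149 80:161 82:162 84:158 86:154 88:163 90:158 92:145 94:132 96:127 98:131 100:134 102:135 104:134 106:134 108:131 110:120 112:100 114:73
before 78 36:222 38:224 40:224 42:224 44:223 46:222 48:215 50:193 52:169 54:156 56:158 58:166 60:166 62:160 64:157 66:164 68:164 70:162 72:169 74:174 76:167 78:161 80:173 82:175 84:170 86:168 88:176 90:163 92:146 94:132 96:128 98:131 100:133 102:133 104:132 106:133 108:129 110:118 112:96 114:65
before 82 36:229 38:230 40:230 42:230 44:229 46:227 48:215 50:185 52:158 54:149 56:161 58:178 60:178 62:172 64:170 66:178 68:173 70:170 72:178 74:184 76:177 78:171 80:179 82:178 84:173 86:176 88:178 90:161 92:143 94:129 96:124 98:128 100:131 102:132 104:132 106:133 108:129 110:116 112:90 114:57
before 86 36:234 38:234 40:234 42:234 44:233 46:230 48:216 50:179 52:150 54:144 56:163 58:182 60:178 62:171 64:172 66:182 68:176 70:170 72:174 74:178 76:172 78:169 80:175 82:173 84:171 86:174 88:170 90:152 92:13
[... 517 characters left out ...]
 76:149 78:157 80:167 82:166 84:152 86:130 88:117 90:92 92:67 94:50 96:47 98:48 100:48 102:58 104:80 106:112 108:136 110:138 112:116 114:77
now 82 36:188 38:188 40:191 42:191 44:189 46:186 48:181 50:173 52:171 54:175 56:186 58:196 60:203 62:205 64:204 66:202 68:197 70:179 72:159 74:145 76:144 78:160 80:177 82:175 84:154 86:119 88:93 90:70 92:53 94:43 96:45 98:47 100:47 102:50 104:58 106:69 108:77 110:75 112:64 114:49
now 86 36:186 38:186 40:188 42:188 44:188 46:187 48:184 50:183 52:183 54:184 56:187 58:191 60:190 62:191 64:191 66:189 68:182 70:167 72:150 74:139 76:143 78:166 80:181 82:174 84:144 86:97 88:65 90:51 92:47 94:47 96:48 98:49 100:50 102:51 104:53 106:54 108:52 110:48 112:42 114:38
```

Emit:
send_rows([
  {"tx":3,"ty":0.4,"tz":0.3,"rx":0,"ry":0,"rz":0,"grip":18},
  {"tx":3,"ty":0.3,"tz":0.3,"rx":0,"ry":0,"rz":0,"grip":18},
  {"tx":3,"ty":0,"tz":0,"rx":0,"ry":0,"rz":0,"grip":18},
  {"tx":3,"ty":0,"tz":0,"rx":0,"ry":0,"rz":0,"grip":18},
  {"tx":0,"ty":0,"tz":0,"rx":0,"ry":0,"rz":0,"grip":18},
])

```text
t: 11.6
eef_pos: [0.5482, 0.0227, 0.071]
tcp_rot: [0.588, 0.809, -0.0, -0.0]
wrist_force: [0.5, -1.5, -0.6]
finger_gap: 0.0227
grasp_force: 29.5
```

Emit:
send_rows([
  {"tx":0,"ty":0,"tz":0,"rx":0,"ry":0,"rz":0,"grip":18},
  {"tx":0,"ty":0,"tz":0,"rx":0,"ry":0,"rz":0,"grip":18},
  {"tx":0,"ty":0,"tz":0,"rx":0,"ry":0,"rz":0,"grip":18},
])

```text
t: 11.9
eef_pos: [0.5485, 0.0222, 0.071]
tcp_rot: [0.589, 0.808, 0.0, 0.0]
wrist_force: [-0.3, 0.2, -1.5]
finger_gap: 0.0235
grasp_force: 29.5
```

```bash
python3 rem.py 106.5 0 70; python3 - <<'E'
from h import *
from rig import r
S=r.camera("scene")
yaw=1.884;x=np.array([np.cos(yaw),np.sin(yaw),0]);y=np.array([-np.sin(yaw),np.cos(yaw),0])
G=np.array([.5669,-.0348,0])-x*.0455
X=np.arange(44,116,2)
for z in(78,82):
    uv=proj(S,[G+x*a/1e3-y*.003+[0,0,z/1e3] for a in X]);g=map_coordinates(S["image"][:,:,1].astype(float),[uv[:,1],uv[:,0]],order=1)
    print(z," ".join(f"{a}:{int(k)}" for a,k in zip(X,g)))
cv2.imwrite("pics/c7.png",cv2.resize(S["image"][150:240,190:310],(800,600),interpolation=cv2.INTER_CUBIC))
E
```

```text
t 11.9 gun xyz mm [ 1.054e+02 -1.000e-01  7.100e+01] rem tool mm [ 1.1 -0.1  1. ] rot [ 0.     0.    -0.001]
final-aligned rem (x,-y,-z) [ 1.1 -0.1  1. ]
F gun [ 0.2  0.2 -1.5] gap 23.5 grasp 29.5 q [-0.09  0.5  -0.42  0.65  0.    1.16]
78 44:189 46:186 48:180 50:170 52:161 54:155 56:153 58:153 60:153 62:156 64:164 66:176 68:187 70:193 72:196 74:197 76:194 78:193 80:187 82:178 84:165 86:154 88:152 90:160 92:165 94:160 96:140 98:120 100:104 102:82 104:57 106:43 108:46 110:45 112:49 114:59
82 44:188 46:185 48:179 50:170 52:164 54:162 56:162 58:162 60:162 62:164 64:171 66:183 68:194 70:191 72:188 74:184 76:180 78:173 80:165 82:155 84:145 86:139 88:148 90:167 92:174 94:165 96:138 98:107 100:79 102:59 104:50 106:46 108:47 110:48 112:49 114:49
```

View pics/c7.png

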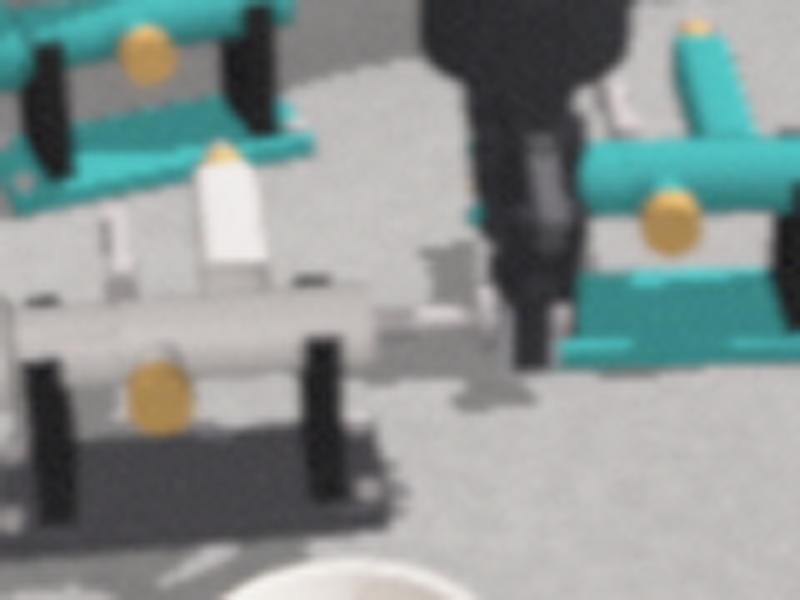

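The crop shows the bare rod from (372,320) to about (480,310), with the knob held and the rod still in the bore. That's about 39 mm, so I go 1 mm more and let it settle.

Emit:
send_rows([
  {"tx":1,"ty":0,"tz":0,"rx":0,"ry":0,"rz":0,"grip":18},
  {"tx":0,"ty":0,"tz":0,"rx":0,"ry":0,"rz":0,"grip":18},
  {"tx":0,"ty":0,"tz":0,"rx":0,"ry":0,"rz":0,"grip":18},
  {"tx":0,"ty":0,"tz":0,"rx":0,"ry":0,"rz":0,"grip":18},
  {"tx":0,"ty":0,"tz":0,"rx":0,"ry":0,"rz":0,"grip":18},
])

```text
t: 12.45
eef_pos: [0.5481, 0.0232, 0.071]
tcp_rot: [0.589, 0.808, 0.0, -0.0]
wrist_force: [-0.1, 0.2, -1.0]
finger_gap: 0.0231
grasp_force: 29.5
```

```bash
python3 rem.py 106.5 0 70; python3 -c "
from rig import r
print(r.job_done())"
```

```text
t 12.45 gun xyz mm [106.5  -0.   71. ] rem tool mm [ 0. -0.  1.] rot [ 0.    -0.    -0.001]
final-aligned rem (x,-y,-z) [ 0. -0.  1.]
F gun [ 0.2 -0.  -1. ] gap 23.1 grasp 29.5 q [-0.09  0.5  -0.42  0.65  0.    1.17]
the job is handed in; nothing more can be done
None
```

The job is handed in: the trigger was squeezed to its stop and sprang back, and the spindle is drawn out straight, held still by its knob with about 40 mm (±1.5 mm) of bare rod showing and the rod still in its bore; the bowl, jar and brush were not touched.

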